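Index the blank carousel and load its empty bay

ROBOT

A 6-joint arm with a two-finger parallel gripper is mounted at the origin on a cart in front of the work surface, level with it; the furniture and walls round the work are solid. World frame = base frame: x ahead of the robot, y to its left, z up, the work surface at z = 0. Lengths are in mm, angles in degrees, forces in N, time in s.
With the tool pointing down it reaches from about 300 to 850 mm from the base axis. Payload 4.2 kg.
Tool frame: the origin (TCP) lies on the centre line of the jaws, within the pads' length; the fingertips stand 14 mm ahead of it and the grasp point (between the pads) lies 5 mm behind it (env.finger_overhang is the z of the fingertips in the tool frame, in mm); z points along the fingers, y is the line along which they close (so a half turn about z gives the same grasp; the last joint's range is limited). The gripper opens to 91 mm and grips with 3 to 60 N. Pads are 32 mm wide; open, the fingers measure 118 mm over their backs; the gripper's body (76 mm by 178 mm) begins 60 mm behind the grasp point.
Start: joints at [66.864, 18.312, 89.639, -0, 72.044, -1.146], TCP at [215.31, 533.182, 227.976] pointing down, gripper open.
Joint ranges: [-177.97, 177.97], [-48.28, 115.42], [12.27, 149.76], [-77.06, 257.06], [2.81, 150.46], [-146.56, 146.56]. Speed limits (degrees/s): [147.25, 147.25, 180, 180, 180, 180].

INTERFACE

Orientations are given as [roll, pitch, yaw] about the fixed x, y, z axes, in that order (R = Rz(yaw) Ry(pitch) Rx(roll)).
In Python, from workcell import sensors, viewer, env gives the robot as it stands. The module is installed in compiled form; this text tells all that it offers.
- The arm moves only by the tool step_arm, never from a script. Its argument "plan" is one flat list of numbers, 6 for each row, row after row: the shift along the tool's x, y, z in cm, then the turn, a rotation vector about the tool's x, y, z in rad. In form: [x, y, z, wx, wy, wz, x, y, z, wx, wy, wz, ...]. A call has 1 to 5 rows; each row shifts and turns the commanded pose from where the row before left it, along the tool's axes as they then stand; what a row does not reach is not made up. A row lasts 1/12 s, in which the tool goes at most 41.7 mm and 7.16 degrees, less where a joint would pass 70% of its speed; a pose out of reach is approached as far as the arm can. A call is refused whole if a number of a shift passes 4.17 or a number of a turn 0.125, either way. A call with a gripper value outside its range is refused whole. "hand" is the finger opening in cm, from 0 to 9.12, set as the call begins (left out, the last holds). The fingers move at their own pace and stop on an object; "newtons" is the grip in N (left out, the last holds). Time passes only in rows, so rows that do not move let the fingers close. It gives the time, the measured TCP pose, the force, the opening and the grip force at its end, in the units of the state.
- sensors.state(): the state, without advancing time (a new reading comes with each control period).
- viewer.grab_frame(name): name is "scene" or "side" or "wrist"; returns a dict with "img" (400x640x3 uint8, red, green, blue), "fx", "fy", "cx", "cy" (pixels), "k1" (the pictures are not rectified: a ray, as slopes to the right and down, at radius r is drawn at 1 + k1 r^2 times it, then the intrinsics apply), "position" and "attitude" of the camera in the world. Camera axes: x right, y down, z forward; pixel columns grow to the right and rows downward; lengths in mm; the calibration is good to about 2 mm. A picture is of the moment at which its call begins. There is no depth.
- env.job_done(): hands the job in; it is judged then, once.
Trained networks look in a picture, given as the dict that the camera call returned (one of the last four; its "shot" number tells which), for a name from the list of things; names that differ only in an ending like _2 or _b are one class to them, and where a whole thing is asked for, a point or a joint stands for the part that bears it (a point fixed in the world has none). Each returns a list of dicts, best first, with "score" (0 to 1); they miss things now and then, are a little off and sometimes report something else, mostly with a low value. They report only what shows in the picture. A call takes as long as a camera call. They do not tell look-alikes from the thing itself.
- viewer.boxes_of(name, picture): "location" ([column, row] in pixels, amid what is visible of it).
- viewer.pinpoint(name, picture): "location" ([column, row] in pixels: a listed point, or the origin of a listed thing).
The state is a dict: "time_s": time; "qpos": joint angles; "qvel": joint speeds; "effort": joint torques, N m; "ee_pos": TCP position; "ee_rot": TCP orientation; "force": force on the tool from outside, world axes, zero at the start; "torque": the same for the moment, N m; "gripper_width": finger opening in mm; "gripper_force": force on a finger pad.
Only numpy, scipy, OpenCV 4.12 (cv2) and the standard library are available. Lean on these libraries where they do the work, as an engineer would, in place of code of your own. Each camera call takes 0.05 s, during which the arm holds its last target. There are 200 camera calls.

TASK

The carousel beside the open wooden box holds beech blocks in all its bays but the red one. Turn it the shorter way (its upright pegs are there to be pushed) until the empty red bay faces the feed channel in which the loose beech block lies, then slide that block along its channel, without lifting it, fully home into the red bay. Leave the glue bottle in the other channel and the tin can where they stand.

Things in the scene. Friction and masses are not known exactly. Their poses are not given: they have to be found in the camera images.
- station: Fixed base of the carousel with two straight feed channels. Origin on the worktop on the carousel's turning axis, z up; the channels run along its y axis, one at +y, one at -y. Channel floor (pale metal) 20 mm above the worktop, from 109 to 215 mm from the axis, 56 mm wide between green rails 13 mm above that floor, both ends open. Place and yaw vary.
- carousel (a joint): Angle (rad) of the grey carousel (disc 212 mm across, its top flush with the channel floors), counter-clockwise from above. Turns endlessly without stops, stays where left (friction about 0.12 N m). The red bay points along the station's +y at 0, its -y at 3.142; the count runs on past a turn: 6.283 is the same place as 0. Starts 0.6 to 2.55 rad from the block's channel.
- red_bay (a point): Point on the floor of the empty red bay, 72.5 mm from the axis, 20 mm above the worktop: where the centre of the block's underside lies when fully home. Turns with the carousel. Five radial bays 72 degrees apart, 58 mm wide, open outward, walls 21 mm high, a round hub (radius 42 mm) as back stop; the others hold fixed blocks, tops 65 mm above the worktop.
- peg_left (a point): Centre of the top of the upright peg 36 degrees counter-clockwise of the red bay's centre line (seen from above), 90 mm from the axis, 104 mm above the worktop. One of five such pegs, 13 mm across with black sleeves, 72 degrees apart, midway between the bays: the place to push the carousel round. They stand free of everything above the block tops (65 mm).
- blank: The loose beech block, 60 x 45 x 45 mm (x, y, z), about 0.12 kg, origin at the centre of its underside. It lies in one of the two channels, its 60 mm side along the channel, its centre 150 to 180 mm from the carousel's axis.
- glue_bottle: White glue bottle with red nozzle, 52 mm across, 158 mm tall, loose and upright in the other channel, 165 to 185 mm from the axis, origin at the centre of its underside. To be left alone; it rises well above the pegs, so that a gripper pushing a peg past it may hit it.
- tin_can: Open tin can, 74 mm across and 85 mm tall, loose, upright behind the station, origin at the centre of its underside. To be left alone.
Not all that is in view belongs to the job. What is meant by the blank is not pink, and is the larger of those in its own colour.

How it is judged:
By the outcome, as a careful person would: the job done as asked, in the order asked, and still so for the second after the job is handed in, with the robot touching nothing.
It also fails if it takes over 54 s, if anything falls off the work surface, if the arm or the gripper's body presses on something with over 40 N, if the wrist force passes 120 N, or if a joint passes its speed limit or range.

## Working session

There is one attempt and no reset: what is moved stays moved. The work goes in short steps, Python scripts to look and compute and a tool call to move; the robot and the scene stay as the last step left them, time stands still between calls to the robot, and variables do not carry over. Pictures are saved under pics/ and viewed, at most 10 in all, crops included, and the job is handed in when it is done.

Besides the shell and the picture viewer there is one more tool, called after "Emit:" as name(argument=value, ...) on one line, values as JSON. step_arm: Moves the arm, as the interface text tells. Its arguments: {"type":"object","properties":{"plan":{"type":"array","items":{"type":"number"}},"hand":{"type":"number"},"newtons":{"type":"number"}},"required":["plan"]}

```bash
mkdir -p pics
cat > h.py <<'E'
import numpy as np, cv2
from scipy.spatial.transform import Rotation as R
from workcell import sensors, viewer, env
def att(p):
    a=np.array(p["attitude"],float)
    if a.shape==(3,3): return a
    if a.size==4: return R.from_quat(a).as_matrix()
    return R.from_euler('xyz',a,degrees=True).as_matrix()
def hit(p,uv,z):
    d=np.array([(uv[0]-p["cx"])/p["fx"],(uv[1]-p["cy"])/p["fy"]]);s=d.copy()
    for _ in range(20): s=d/(1+p["k1"]*(s@s))
    r=att(p)@np.array([s[0],s[1],1]);c=np.array(p["position"],float)
    return (c+r*(z-c[2])/r[2])
def proj(p,X):
    q=att(p).T@(np.array(X,float)-np.array(p["position"]))
    s=q[:2]/q[2]; s=s*(1+p["k1"]*(s@s))
    return np.array([s[0]*p["fx"]+p["cx"],s[1]*p["fy"]+p["cy"]])
def grab(n,f=None):
    p=viewer.grab_frame(n)
    if f: cv2.imwrite(f"pics/{f}.png",p["img"][:,:,::-1])
    return p
E
python3 - <<'E'
from h import *
np.set_printoptions(precision=1,suppress=True)
Z=dict(station=0,red_bay=20,peg_left=104,blank=20,glue_bottle=20,tin_can=0)
for n in("scene","side","wrist"):
    p=grab(n,n+"0"); print(n,p["position"],p["attitude"],p["fx"])
    for k,z in Z.items():
        print(k,[(np.round(d["score"],2),np.round(d["location"]),hit(p,d["location"],z)[:2]) for d in viewer.pinpoint(k,p)[:3]])
print(sensors.state())
E
```

```text
scene [ 228.7 -532.9  561.4] [-121.3    0.6  -29.9] 408.7554077377855
station [(np.float64(0.93), array([292., 238.]), array([532.8, 139.6])), (np.float64(0.21), array([321., 184.]), array([713. , 318.8]))]
red_bay [(np.float64(0.74), array([323., 230.]), array([595.7, 108.2])), (np.float64(0.63), array([321., 184.]), array([692.2, 285. ]))]
peg_left [(np.float64(0.72), array([321., 183.]), array([623. , 162.8]))]
blank [(np.float64(0.92), array([305., 317.]), array([442. , -96.3])), (np.float64(0.69), array([240., 189.]), array([497.2, 374.5])), (np.float64(0.6), array([254., 204.]), array([501.1, 285.2]))]
glue_bottle [(np.float64(0.59), array([346., 266.]), array([574.8, -21.2]))]
tin_can [(np.float64(0.6), array([333., 184.]), array([737.4, 298.4]))]
side [489.1 959.4 548.2] [-119.4   -0.7 -171. ] 375.07121907158825
station [(np.float64(0.67), array([343., 231.]), array([530.9, 136.5]))]
red_bay [(np.float64(0.56), array([320., 216.]), array([595.5, 105.9]))]
peg_left [(np.float64(0.86), array([309., 198.]), array([617.3, 159.8]))]
blank [(np.float64(0.84), array([356., 259.]), array([489.7, 275.5])), (np.float64(0.79), array([342., 308.]), array([508.6, 431.3])), (np.float64(0.61), array([377., 194.]), array([445.2, -51.4]))]
glue_bottle [(np.float64(0.73), array([335., 198.]), array([568.2,  -3.6]))]
tin_can [(np.float64(0.7), array([247., 260.]), array([740.4, 298.7]))]
wrist [154.6 556.4 385.3] [166.5  -0.1  68. ] 287.8050293048017
station []
red_bay []
peg_left []
blank []
glue_bottle []
tin_can []
{'time_s': 1.05, 'qpos': array([66.9, 18.3, 89.6,  0. , 72. , -1.1]), 'qvel': array([ 0.1, -0. , -0. ,  0. , -0. ,  0. ]), 'effort': array([ -0. , -41.2, -23.2,   0.1,   0. ,   0. ]), 'ee_pos': array([215.3, 533.2, 228. ]), 'ee_rot': array([180.,  -0., 158.]), 'force': array([-0.2,  0.1, -0.7]), 'torque': array([ 0.,  0., -0.]), 'gripper_force': 0.0, 'gripper_width': 91.32285815024693}
```

View pics/scene0.png

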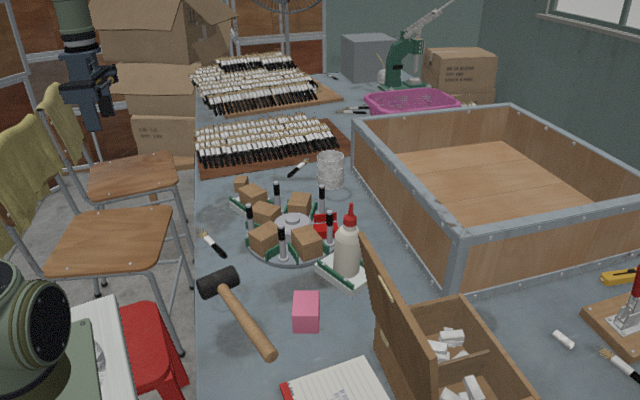

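View pics/side0.png

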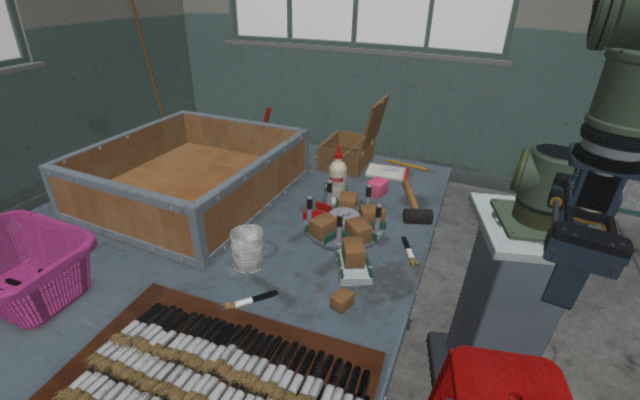

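The first scene picture shows the carousel around (290,235) px and the red bay near (323,230), facing right and away. The bottle is at (346,260) in the near channel and the beech blank at (254,200) in the far channel. The side view agrees: blank at (356,259), can at (247,260), and a smaller beech decoy on the worktop at (342,300). The red bay points at about -26° and the blank's channel at about 105°, so the shorter way is CCW by about 130°. I'll move above the 82° peg.

Emit:
step_arm(plan=[-2.8, -1.07, 0, 0, 0, 0, -2.8, -1.07, 0, 0, 0, 0, -2.8, -1.07, 0, 0, 0, 0, -2.8, -1.07, 0, 0, 0, 0, -2.8, -1.07, 0, 0, 0, 0])

```text
time_s: 1.47
ee_pos: [325.9, 430.2, 228.1]
ee_rot: [180.0, 0.0, 158.0]
force: [-0.5, 1.0, 0.0]
gripper_width: 91.3
gripper_force: 0.0
```

Emit:
step_arm(plan=[-2.8, -1.07, 0, 0, 0, 0, -2.8, -1.07, 0, 0, 0, 0, -2.8, -1.07, 0, 0, 0, 0, -2.8, -1.07, 0, 0, 0, 0, -2.8, -1.07, 0, 0, 0, 0])

```text
time_s: 1.88
ee_pos: [435.8, 328.0, 228.1]
ee_rot: [180.0, 0.0, 158.0]
force: [0.1, 0.5, 0.8]
gripper_width: 91.1
gripper_force: 0.0
```

Emit:
step_arm(plan=[-2.8, -1.07, 0, 0, 0, 0, -2.8, -1.07, 0, 0, 0, 0, -2.8, -1.07, 0, 0, 0, 0, -2.8, -1.07, 0, 0, 0, 0, -2.8, -1.07, 0, 0, 0, 0])

```text
time_s: 2.3
ee_pos: [545.6, 225.9, 228.1]
ee_rot: [180.0, 0.0, 158.0]
force: [0.8, -0.1, 0.3]
gripper_width: 91.2
gripper_force: 0.0
```

Emit:
step_arm(plan=[0, 0, 0, 0, 0, 0.12, 0, 0, 0, 0, 0, 0.12, 0, 0, 0, 0, 0, 0.12, 0, 0, 0, 0, 0, 0.12, 0, 0, 0, 0, 0, 0.12])

```text
time_s: 2.72
ee_pos: [544.8, 226.9, 227.9]
ee_rot: [-180.0, -0.0, 123.3]
force: [0.8, 1.2, -0.1]
gripper_width: 91.0
gripper_force: 0.0
```

Emit:
step_arm(plan=[0, 0, 0, 0, 0, 0.12, 0, 0, 0, 0, 0, 0.12, 0, 0, 0, 0, 0, 0.12, 0, 0, 0, 0, 0, 0.12, 0, 0, 0, 0, 0, 0.12])

```text
time_s: 3.13
ee_pos: [544.6, 227.1, 227.9]
ee_rot: [-180.0, -0.0, 88.9]
force: [-0.4, -0.4, 0.1]
gripper_width: 91.3
gripper_force: 0.0
```

Emit:
step_arm(plan=[0, 0, 0, 0, 0, 0.12, 0, 0, 0, 0, 0, 0, 0, 0, 0, 0, 0, 0])

```text
time_s: 3.38
ee_pos: [544.7, 227.1, 227.9]
ee_rot: [-180.0, -0.0, 82.6]
force: [0.1, -0.3, 0.1]
gripper_width: 91.4
gripper_force: 0.0
```

Run:
```python
from h import *
np.set_printoptions(precision=1,suppress=True)
Z=dict(station=0,red_bay=20,peg_left=104,blank=20,glue_bottle=20)
for i in range(2):
    p=grab("wrist","wrist1" if i==0 else None)
    for k,z in Z.items():
        print(k,[(np.round(d["score"],2),np.round(d["location"]),hit(p,d["location"],z)[:2]) for d in viewer.pinpoint(k,p)[:3]])
# hand predicted marks
C=np.array([532,138.])
im=p["img"][:,:,::-1].copy()
for j in range(5):
    a=np.radians(10+72*j); u=proj(p,[*(C+90*np.array([np.cos(a),np.sin(a)])),104])
    if 0<=u[0]<640 and 0<=u[1]<400: cv2.circle(im,tuple(int(v) for v in u),4,(255,0,255),1)
cv2.imwrite("pics/w1m.png",im)
s=sensors.state();print(s["ee_pos"],s["ee_rot"],s["qpos"],p["position"])
```

```text
station [(np.float64(0.7), array([316., 246.]), array([529.5, 132.8]))]
red_bay [(np.float64(0.85), array([366., 263.]), array([595.5, 106.5]))]
peg_left []
blank [(np.float64(0.77), array([269.,  39.]), array([510.1, 401.7])), (np.float64(0.61), array([274., 144.]), array([496.4, 282.9]))]
glue_bottle []
station [(np.float64(0.91), array([320., 245.]), array([534.4, 133.1])), (np.float64(0.64), array([456.,  96.]), array([734. , 310.7]))]
red_bay [(np.float64(0.63), array([367., 263.]), array([596.5, 105.9]))]
peg_left []
blank [(np.float64(0.76), array([278., 144.]), array([501. , 281.4])), (np.float64(0.56), array([269.,  38.]), array([510.3, 402.8]))]
glue_bottle []
[544.7 227.1 227.9] [-180.    -0.    82.4] [21.5 19.7 87.6  0.  72.7 29.1] [553.  290.6 385.3]
```

View pics/w1m.png

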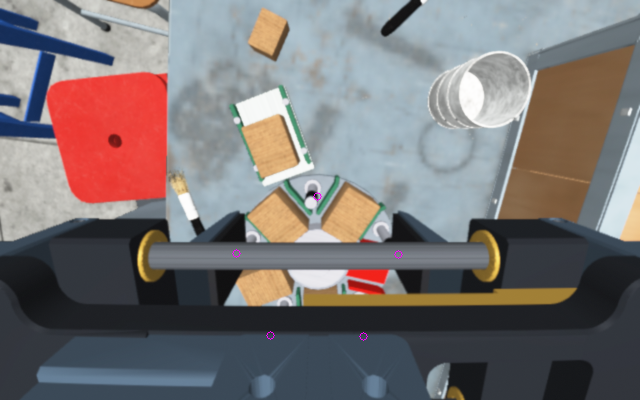

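The wrist picture shows the peg's white top near (311,203). The channel rails run (235,105)–(265,183) and (285,88)–(311,165), with the blank at (272,147). The bays next to the peg hold blocks, and the red bay is at (368,270).

Run:
```python
from h import *
np.set_printoptions(precision=1,suppress=True)
p=grab("wrist")
print("peg",hit(p,(311,203),104))
for a,b in(((235,105),(265,183)),((285,88),(311,165))):
    A,B=hit(p,a,33),hit(p,b,33);d=A-B;print(A,B,np.degrees(np.arctan2(d[1],d[0])))
im=p["img"][80:300,200:420,::-1];cv2.imwrite("pics/w2.png",cv2.resize(im,(594,594),interpolation=cv2.INTER_CUBIC))
print("hub",hit(p,(317,259),65))
```

```text
peg [536.8 221.6 104. ]
[460.8 333.3  33. ] [479.6 237.2  33. ] 101.08551988029035
[521.8 343.9  33. ] [539.3 251.7  33. ] 100.73142605023789
hub [532.1 142.2  65. ]
```

View pics/w2.png

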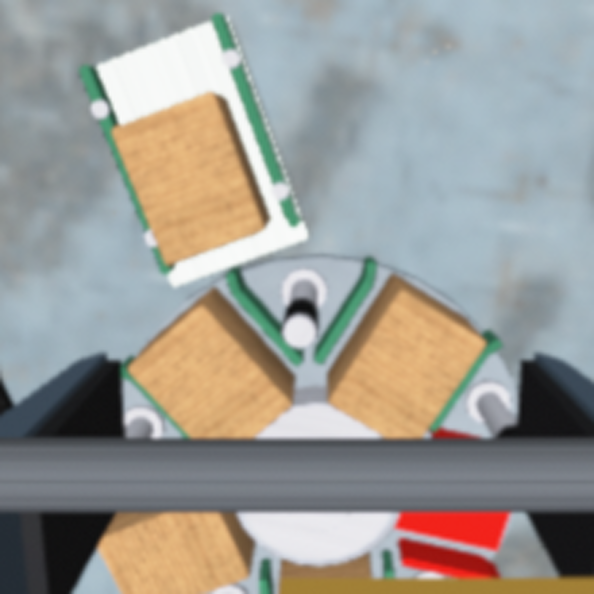

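Emit:
step_arm(plan=[-0.6, -0.7, 0, 0, 0, 0, 0, 0, 2.5, 0, 0, -0.06, 0, 0, 2.5, 0, 0, 0, 0, 0, 2.5, 0, 0, 0, 0, 0, 2.0, 0, 0, 0], hand=6, newtons=5)

```text
time_s: 4.45
ee_pos: [535.6, 221.4, 131.5]
ee_rot: [-179.9, 0.0, 85.8]
force: [-0.8, -1.1, -0.6]
gripper_width: 61.6
gripper_force: 0.0
```

Emit:
step_arm(plan=[0, 0, 2.0, 0, 0, 0, 0, 0, 1.9, 0, 0, 0, 0, 0, 0, 0, 0, 0])

```text
time_s: 4.7
ee_pos: [533.8, 220.7, 90.4]
ee_rot: [-179.6, 0.2, 85.8]
force: [-1.0, -1.0, -0.0]
gripper_width: 59.8
gripper_force: 0.0
```

Emit:
step_arm(plan=[0, 0, 0, 0, 0, 0, 0, 0, 0, 0, 0, 0, 0, 0, 0, 0, 0, 0, 0, 0, 0, 0, 0, 0, 0, 0, 0, 0, 0, 0], hand=0)

```text
time_s: 5.12
ee_pos: [537.4, 222.3, 95.1]
ee_rot: [179.9, -0.1, 85.8]
force: [0.6, -0.4, -0.8]
gripper_width: 29.5
gripper_force: 0.0
```

Emit:
step_arm(plan=[0, 0, 0, 0, 0, 0, 0, 0, 0, 0, 0, 0, 0, 0, 0, 0, 0, 0, 0, 0, 0, 0, 0, 0])

```text
time_s: 5.45
ee_pos: [536.8, 222.1, 94.2]
ee_rot: [-180.0, -0.0, 85.8]
force: [-0.8, -0.7, 1.1]
gripper_width: 12.8
gripper_force: 5.0
```

Emit:
step_arm(plan=[-0.045, -0.9, 0, 0, 0, -0.1, -0.045, -0.9, 0, 0, 0, -0.1, -0.045, -0.9, 0, 0, 0, -0.1, -0.045, -0.9, 0, 0, 0, -0.1, -0.045, -0.9, 0, 0, 0, -0.1])

```text
time_s: 5.87
ee_pos: [494.1, 214.3, 94.2]
ee_rot: [179.8, 0.1, 114.8]
force: [3.1, -1.9, -1.0]
gripper_width: 12.8
gripper_force: 5.0
```

Emit:
step_arm(plan=[-0.045, -0.9, 0, 0, 0, -0.1, -0.045, -0.9, 0, 0, 0, -0.1, -0.045, -0.9, 0, 0, 0, -0.1, -0.045, -0.9, 0, 0, 0, -0.1, -0.045, -0.9, 0, 0, 0, -0.1])

```text
time_s: 6.28
ee_pos: [459.6, 186.5, 94.3]
ee_rot: [179.8, 0.1, 143.4]
force: [3.1, -0.0, -2.6]
gripper_width: 12.6
gripper_force: 5.0
```

Run:
```python
from h import *
np.set_printoptions(precision=1,suppress=True)
Z=dict(red_bay=20,peg_left=104,blank=20,glue_bottle=20)
for n in("scene","side"):
    p=grab(n)
    for k,z in Z.items():
        print(k,[(np.round(d["score"],2),np.round(d["location"]),hit(p,d["location"],z)[:2]) for d in viewer.pinpoint(k,p)[:3]])
s=sensors.state();print(s["ee_pos"],s["ee_rot"],s["force"],s["gripper_width"])
```

```text
red_bay [(np.float64(0.7), array([307., 217.]), array([588.1, 168.1]))]
peg_left [(np.float64(0.72), array([287., 179.]), array([564.8, 218.8]))]
blank [(np.float64(0.86), array([303., 317.]), array([439.1, -94.7])), (np.float64(0.55), array([253., 205.]), array([498.2, 281.7]))]
glue_bottle [(np.float64(0.93), array([347., 269.]), array([571.6, -28.6]))]
red_bay [(np.float64(0.73), array([318., 232.]), array([590.1, 182.8]))]
peg_left [(np.float64(0.92), array([333., 212.]), array([551.5, 217.1]))]
blank [(np.float64(0.82), array([354., 262.]), array([494.3, 288.4])), (np.float64(0.69), array([340., 308.]), array([510.8, 432.2])), (np.float64(0.68), array([248., 259.]), array([730.3, 319. ]))]
glue_bottle [(np.float64(0.66), array([338., 195.]), array([559.4, -22.7]))]
[459.1 186.3  94.2] [180.    0.1 143.1] [ 3.  -4.   1.4] 12.477010910575073
```

Emit:
step_arm(plan=[-0.045, -0.9, 0, 0, 0, -0.1, -0.045, -0.9, 0, 0, 0, -0.1, -0.045, -0.9, 0, 0, 0, -0.1, -0.045, -0.9, 0, 0, 0, -0.1, -0.045, -0.9, 0, 0, 0, -0.1])

```text
time_s: 7.2
ee_pos: [442.6, 146.4, 94.2]
ee_rot: [179.8, 0.2, 172.0]
force: [4.3, 1.8, -2.0]
gripper_width: 12.9
gripper_force: 5.0
```

Emit:
step_arm(plan=[-0.045, -0.9, 0, 0, 0, -0.1, -0.045, -0.9, 0, 0, 0, -0.1, -0.045, -0.9, 0, 0, 0, -0.1, -0.045, -0.9, 0, 0, 0, -0.1, -0.045, -0.9, 0, 0, 0, -0.1])

```text
time_s: 7.62
ee_pos: [447.0, 102.2, 94.2]
ee_rot: [179.9, 0.2, -159.4]
force: [3.1, 3.2, -0.2]
gripper_width: 12.5
gripper_force: 5.0
```

Emit:
step_arm(plan=[-0.045, -0.9, 0, 0, 0, -0.1, 0, 0, 0, 0, 0, 0])

```text
time_s: 7.78
ee_pos: [451.1, 92.7, 94.2]
ee_rot: [180.0, 0.2, -153.9]
force: [3.6, 0.3, 0.6]
gripper_width: 12.3
gripper_force: 5.0
```

Run:
```python
from h import *
np.set_printoptions(precision=1,suppress=True)
Z=dict(red_bay=20,peg_left=104,blank=20,glue_bottle=20)
for n in("scene","side","scene","side"):
    p=grab(n, "side3" if n=="side" else None)
    for k,z in Z.items():
        print(k,[(np.round(d["score"],2),np.round(d["location"]),hit(p,d["location"],z)[:2]) for d in viewer.pinpoint(k,p)[:2]])
cv2.imwrite("pics/side3c.png",cv2.resize(p["img"][160:310,260:440,::-1],(720,600),interpolation=cv2.INTER_CUBIC))
s=sensors.state();print(s["ee_pos"],s["ee_rot"],s["force"],s["gripper_width"])
```

```text
red_bay [(np.float64(0.64), array([274., 216.]), array([523.8, 211.1]))]
peg_left [(np.float64(0.31), array([333., 183.]), array([647.5, 151.9]))]
blank [(np.float64(0.81), array([304., 319.]), array([439. , -99.3])), (np.float64(0.52), array([254., 203.]), array([503.4, 290.8]))]
glue_bottle [(np.float64(0.61), array([348., 269.]), array([571.7, -30.3]))]
red_bay [(np.float64(0.85), array([345., 239.]), array([520.2, 201.4]))]
peg_left [(np.float64(0.68), array([369., 212.]), array([470.8, 203.5]))]
blank [(np.float64(0.92), array([353., 263.]), array([496. , 290.1])), (np.float64(0.81), array([341., 310.]), array([510. , 438.9]))]
glue_bottle [(np.float64(0.76), array([335., 195.]), array([569.2, -22.2]))]
red_bay [(np.float64(0.89), array([273., 217.]), array([519.8, 208.6]))]
peg_left []
blank [(np.float64(0.75), array([306., 319.]), array([ 441.5, -100.7])), (np.float64(0.51), array([256., 203.]), array([507.1, 287.5]))]
glue_bottle [(np.float64(0.86), array([348., 269.]), array([571.2, -30.4])), (np.float64(0.7), array([292., 237.]), array([523.9, 119.1]))]
red_bay [(np.float64(0.86), array([344., 241.]), array([521.8, 208.6]))]
peg_left [(np.float64(0.6), array([371., 207.]), array([465.8, 179.7]))]
blank [(np.float64(0.79), array([341., 309.]), array([508.8, 435.3])), (np.float64(0.55), array([352., 259.]), array([499.7, 278.7]))]
glue_bottle [(np.float64(0.75), array([337., 194.]), array([565.2, -29.4]))]
[450.7  93.5  94.2] [-180.     0.2 -154. ] [ 5.3  0.9 -0.8] 12.585161010938931
```

View pics/side3c.png

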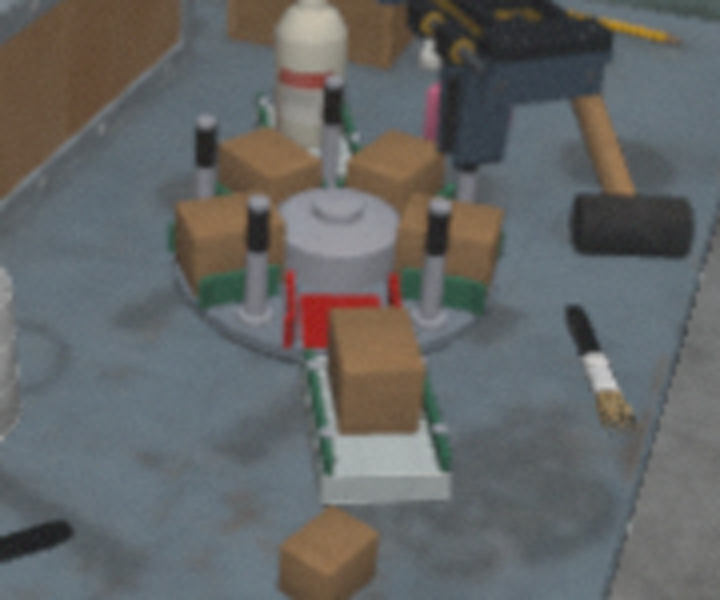

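The side crop shows the red bay nearly aligned, turned a few degrees short of the channel. Peg tops are at crop (258,200), (438,206), (205,121) and (333,82), and I'll fit the axis and phase to these. The channel-end corners are at (322,490) and (450,488).

Run:
```python
from h import *
from scipy.optimize import least_squares
np.set_printoptions(precision=1,suppress=True)
p=grab("side")
f=lambda c:np.array(c)/4+np.array([260,160])
P=np.array([hit(p,f(c),104)[:2] for c in((258,200),(438,206),(205,121),(333,82))]);P=np.vstack([P,sensors.state()["ee_pos"][:2]])
o=np.array([-36,36,-108,-180,108])
def m(v):
    a=np.radians(v[2]+o);return (v[:2]+90*np.c_[np.cos(a),np.sin(a)]-P).ravel()
r=least_squares(m,[531,135,98]);print(P,r.x,r.fun.reshape(-1,2))
# channel: end top corners z=20 
A,B=hit(p,f((322,473)),20),hit(p,f((450,470)),20);print(A,B,(A+B)/2)
d=(A+B)[:2]/2-r.x[:2];print(np.degrees(np.arctan2(d[1],d[0])),np.hypot(*d))
A=[hit(p,f(c),65)[:2] for c in((330,315),(398,308),(340,375),(420,373))];print(np.array(A))
```

```text
[[572.7 213.1]
 [469.  201.3]
 [618.7 121. ]
 [543.   49.6]
 [450.7  93.5]] [530.8 135.7  98.2] [[ 0.   2.2]
 [-1.  -1.2]
 [ 0.8 -0.5]
 [ 0.7 -2.9]
 [-0.6  2.4]]
[518.8 347.   20. ] [451.8 333.2  20. ] [485.3 340.1  20. ]
102.5602006786303 209.4153294148146
[[524.1 265.8]
 [486.8 252.3]
 [514.  319.9]
 [472.3 310.9]]
```

Emit:
step_arm(plan=[-0.02, -0.54, 0, 0, 0, -0.06, 0, 0, 0, 0, 0, 0, 0, 0, 0, 0, 0, 0])

```text
time_s: 9.08
ee_pos: [453.1, 88.7, 94.2]
ee_rot: [-180.0, 0.2, -150.5]
force: [5.9, 1.5, -0.5]
gripper_width: 12.7
gripper_force: 5.0
```

Emit:
step_arm(plan=[0, 0, 0, 0, 0, 0, 0, 0, 0, 0, 0, 0, 0, 0, 0, 0, 0, 0, 0, 0, 0, 0, 0, 0], hand=5)

```text
time_s: 9.42
ee_pos: [450.8, 87.7, 93.5]
ee_rot: [179.9, -0.1, -150.4]
force: [0.5, -0.2, 0.2]
gripper_width: 36.6
gripper_force: 0.0
```

Emit:
step_arm(plan=[0, 0, -1.5, 0, 0, 0, 0, 0, -2.5, 0, 0, 0, 0, 0, -3.5, 0, 0, 0, 0, 0, -3.5, 0, 0, 0, 0, 0, -3, 0, 0, 0])

```text
time_s: 9.83
ee_pos: [451.4, 87.7, 235.9]
ee_rot: [180.0, -0.0, -150.5]
force: [1.4, 0.4, -0.4]
gripper_width: 50.2
gripper_force: 0.0
```

Emit:
step_arm(plan=[-2.52, 1.9, 0, 0, 0, 0, -2.52, 1.9, 0, 0, 0, 0, -2.52, 1.9, 0, 0, 0, 0, -2.52, 1.9, 0, 0, 0, 0, -2.52, 1.9, 0, 0, 0, 0])

```text
time_s: 10.25
ee_pos: [514.4, 233.7, 233.7]
ee_rot: [180.0, -0.1, -150.5]
force: [0.7, 0.2, 0.6]
gripper_width: 50.1
gripper_force: 0.0
```

Emit:
step_arm(plan=[0, 0, 0, 0, 0, 0.121, 0, 0, 0, 0, 0, 0.121, 0, 0, 0, 0, 0, 0.121, 0, 0, 0, 0, 0, 0.121, 0, 0, 0, 0, 0, 0.121])

```text
time_s: 10.67
ee_pos: [513.9, 232.4, 233.4]
ee_rot: [-180.0, -0.1, 174.6]
force: [-0.4, 0.2, 0.6]
gripper_width: 50.2
gripper_force: 0.0
```

Emit:
step_arm(plan=[0, 0, 0, 0, 0, 0.121, 0, 0, 0, 0, 0, 0.121, 0, 0, 0, 0, 0, 0.121, 0, 0, 0, 0, 0, 0.121, 0, 0, 0, 0, 0, 0.121])

```text
time_s: 11.08
ee_pos: [514.0, 232.3, 233.5]
ee_rot: [-179.9, -0.1, 139.9]
force: [-0.8, 0.2, -0.9]
gripper_width: 50.3
gripper_force: 0.0
```

Emit:
step_arm(plan=[0, 0, 0, 0, 0, 0.121, 0, 0, 0, 0, 0, 0.121, 0, 0, 0, 0, 0, 0.121, 0, 0, 0, 0, 0, 0.121, 0, 0, 0, 0, 0, 0.091])

```text
time_s: 11.5
ee_pos: [514.0, 232.3, 233.5]
ee_rot: [-179.9, 0.0, 107.0]
force: [-0.4, -0.3, 0.2]
gripper_width: 50.1
gripper_force: 0.0
```

Emit:
step_arm(plan=[0, 0, 0, 0, 0, 0, 0, 0, 0, 0, 0, 0])

```text
time_s: 11.67
ee_pos: [514.2, 232.4, 233.6]
ee_rot: [-179.9, 0.0, 107.4]
force: [-0.4, -0.3, -0.1]
gripper_width: 50.2
gripper_force: 0.0
```

Run:
```python
from h import *
np.set_printoptions(precision=1,suppress=True)
p=grab("wrist","w4")
for k,z in dict(red_bay=20,blank=20).items():
    print(k,[(np.round(d["score"],2),np.round(d["location"]),hit(p,d["location"],z)[:2]) for d in viewer.pinpoint(k,p)[:2]])
cv2.imwrite("pics/w4c.png",cv2.resize(p["img"][60:260,200:440,::-1],(720,600),interpolation=cv2.INTER_CUBIC))
s=sensors.state();print(s["ee_pos"],s["ee_rot"],s["force"],s["gripper_width"])
```

```text
red_bay [(np.float64(0.81), array([315., 199.]), array([517.3, 208.6]))]
blank [(np.float64(0.64), array([320., 142.]), array([501.4, 280.9]))]
[514.5 232.4 233.8] [-180.    -0.   107.4] [ 0.4 -0.9  0.1] 50.08943636426084
```

View pics/w4c.png

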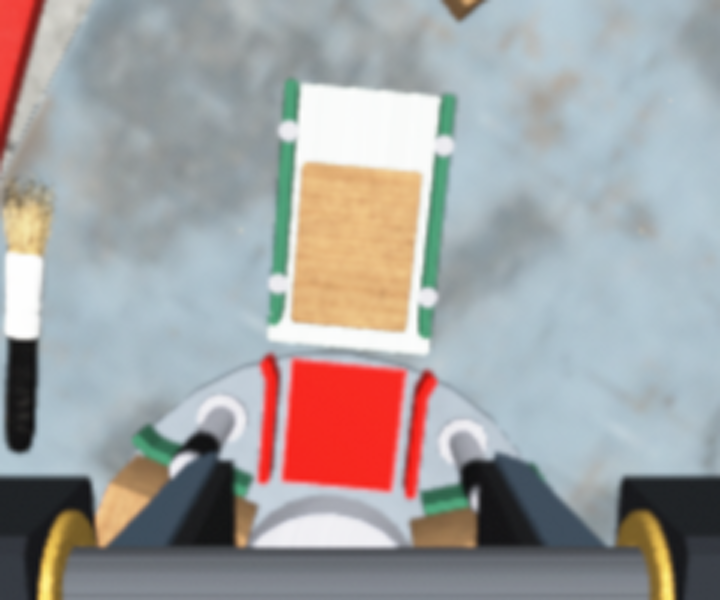

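The wrist crop shows the red bay aligned with the channel to within a degree or two. The blank spans (300,162)–(422,170) to (292,322)–(406,332). I'll quantify that from edges.

Run:
```python
from h import *
np.set_printoptions(precision=1,suppress=True)
p=grab("wrist")
f=lambda c:np.array(c)/3+np.array([200,60])
def seg(n,z,a,b):
    A,B=hit(p,f(a),z)[:2],hit(p,f(b),z)[:2];d=A-B;print(n,A,B,np.degrees(np.arctan2(d[1],d[0])))
seg("redL",20.5,(291,361),(283,480));seg("redR",20.5,(406,371),(391,490))
seg("wallL",41,(267,358),(264,480));seg("wallR",41,(432,376),(411,495))
seg("railL",33,(291,82),(273,318));seg("railR",33,(449,97),(425,334))
seg("endO",20,(299,83),(440,95));seg("endI",20,(268,341),(427,352))
seg("blkL",65,(301,162),(291,322));seg("blkR",65,(422,171),(406,332))
```

```text
redL [487.4 225.6] [499.3 172.6] 102.5838209928959
redR [536.5 236.3] [547.  182.6] 101.06539830238333
wallL [478.1 227.6] [491.3 176.9] 104.6177186322849
wallR [545.1 240.7] [552.9 189.1] 98.67510388928429
railL [456.4 334. ] [475.5 243. ] 101.82898553548988
railR [517.2 347.2] [537.8 255.4] 102.631624631163
endO [458.2 336. ] [514.3 348.8] -167.2254687867049
endI [475.5 230.9] [542.7 246.9] -166.63643627423255
blkL [471.1 305. ] [484.1 248.1] 102.86289519611246
blkR [514.1 315.2] [526.8 257.4] 102.46711428917021
```

Emit:
step_arm(plan=[0, 0, 0, 0, 0, 0.089, 2.7, -0.11, 0, 0, 0, 0, 2.7, -0.11, 0, 0, 0, 0, 2.8, -0.12, 0, 0, 0, 0, 2.7, -0.12, 0, 0, 0, 0], hand=2)

```text
time_s: 12.28
ee_pos: [486.7, 339.1, 234.0]
ee_rot: [180.0, -0.0, 102.2]
force: [-0.3, -0.6, 0.3]
gripper_width: 21.3
gripper_force: 0.0
```

Emit:
step_arm(plan=[0, 0, 3.5, 0, 0, 0, 0, 0, 3.5, 0, 0, 0, 0, 0, 3.5, 0, 0, 0, 0, 0, 3.5, 0, 0, 0, 0, 0, 2, 0, 0, 0])

```text
time_s: 12.7
ee_pos: [485.1, 336.9, 70.2]
ee_rot: [-179.7, 0.1, 102.3]
force: [-0.2, 0.6, -0.4]
gripper_width: 20.0
gripper_force: 0.0
```

Emit:
step_arm(plan=[0, 0, 1.6, 0, 0, 0, 0, 0, 0.6, 0, 0, 0, 0, 0, 0, 0, 0, 0, 0, 0, 0, 0, 0, 0])

```text
time_s: 13.03
ee_pos: [487.6, 338.4, 52.5]
ee_rot: [179.9, -0.0, 102.2]
force: [0.2, 0.9, 0.7]
gripper_width: 19.5
gripper_force: 0.0
```

Emit:
step_arm(plan=[-0.6, 0, 0, 0, 0, 0, -0.6, 0, 0, 0, 0, 0, -0.6, 0, 0, 0, 0, 0, -0.6, 0, 0, 0, 0, 0, -0.6, 0, 0, 0, 0, 0])

```text
time_s: 13.45
ee_pos: [494.0, 308.3, 52.7]
ee_rot: [179.9, -0.0, 102.2]
force: [-0.4, 1.2, 1.2]
gripper_width: 19.7
gripper_force: 0.7
```

Emit:
step_arm(plan=[-0.6, 0, 0, 0, 0, 0, -0.6, 0, 0, 0, 0, 0, -0.6, 0, 0, 0, 0, 0, -0.6, 0, 0, 0, 0, 0, -0.6, 0, 0, 0, 0, 0])

```text
time_s: 13.87
ee_pos: [499.9, 278.7, 51.9]
ee_rot: [-180.0, 0.0, 102.2]
force: [-0.2, 0.6, -0.4]
gripper_width: 19.4
gripper_force: 0.4
```

Emit:
step_arm(plan=[-0.5, 0, 0, 0, 0, 0, -0.5, 0, 0, 0, 0, 0, -0.5, 0, 0, 0, 0, 0, 0, 0, 0, 0, 0, 0])

```text
time_s: 14.2
ee_pos: [503.0, 263.6, 51.7]
ee_rot: [-180.0, 0.0, 102.2]
force: [0.5, 0.1, 0.1]
gripper_width: 19.9
gripper_force: 0.0
```

Run:
```python
from h import *
np.set_printoptions(precision=1,suppress=True)
p=grab("side","s5")
for k,z in dict(red_bay=20,blank=20,glue_bottle=20).items():
    print(k,[(np.round(d["score"],2),np.round(d["location"]),hit(p,d["location"],z)[:2]) for d in viewer.pinpoint(k,p)[:2]])
cv2.imwrite("pics/s5c.png",cv2.resize(p["img"][130:310,240:440,::-1],(666,600),interpolation=cv2.INTER_CUBIC))
s=sensors.state();print(s["ee_pos"],s["ee_rot"],s["force"],s["gripper_width"])
```

```text
red_bay [(np.float64(0.75), array([348., 238.]), array([513.9, 197.7]))]
blank [(np.float64(0.89), array([344., 308.]), array([505.1, 432. ])), (np.float64(0.83), array([354., 246.]), array([498.7, 225.4]))]
glue_bottle [(np.float64(0.89), array([334., 196.]), array([570.7, -16.2])), (np.float64(0.66), array([248., 263.]), array([725.9, 333. ]))]
[503.  264.8  51.9] [180.   -0.  102.2] [ 0.   0.8 -0.8] 20.068412269917946
```

View pics/s5c.png

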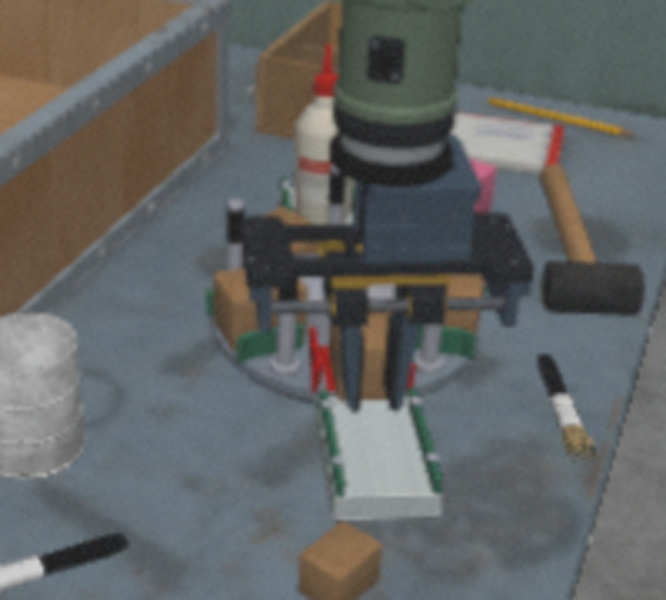

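The block is entering the red bay straight, with the fingers above the rails and nothing else touched. About 13 mm remain, so I'll finish slowly and watch the force.

Emit:
step_arm(plan=[-0.3, 0, 0, 0, 0, 0, -0.3, 0, 0, 0, 0, 0, -0.3, 0, 0, 0, 0, 0, 0, 0, 0, 0, 0, 0])

```text
time_s: 14.73
ee_pos: [504.9, 255.4, 51.9]
ee_rot: [-180.0, 0.0, 102.2]
force: [0.1, 0.5, -0.2]
gripper_width: 19.4
gripper_force: 0.0
```

Emit:
step_arm(plan=[-0.15, 0, 0, 0, 0, 0, -0.15, 0, 0, 0, 0, 0, 0, 0, 0, 0, 0, 0])

```text
time_s: 14.98
ee_pos: [505.6, 252.8, 52.0]
ee_rot: [180.0, 0.0, 102.2]
force: [0.5, -0.3, -0.6]
gripper_width: 20.0
gripper_force: 0.0
```

Emit:
step_arm(plan=[-0.1, 0, 0, 0, 0, 0, 0, 0, 0, 0, 0, 0, 0, 0, 0, 0, 0, 0])

```text
time_s: 15.23
ee_pos: [505.8, 252.0, 52.0]
ee_rot: [180.0, 0.0, 102.2]
force: [-0.1, -0.9, 0.5]
gripper_width: 19.9
gripper_force: 0.0
```

Emit:
step_arm(plan=[-0.1, 0, 0, 0, 0, 0, -0.1, 0, 0, 0, 0, 0])

```text
time_s: 15.4
ee_pos: [506.1, 250.2, 52.0]
ee_rot: [180.0, -0.0, 102.2]
force: [-0.6, -0.2, -0.6]
gripper_width: 20.0
gripper_force: 0.3
```

Emit:
step_arm(plan=[-0.1, 0, 0, 0, 0, 0, -0.1, 0, 0, 0, 0, 0])

```text
time_s: 15.57
ee_pos: [506.5, 249.7, 52.4]
ee_rot: [180.0, -0.2, 102.1]
force: [-3.4, 8.7, 2.9]
gripper_width: 20.0
gripper_force: 4.5
```

Contact with the hub: the force rose to about 9 N. I'll back off, rise and check.

Emit:
step_arm(plan=[0, 0, 0, 0, 0, 0, 0.6, 0, 0, 0, 0, 0, 2, 0, 0, 0, 0, 0, 2, 0, 0, 0, 0, 0, 0, 0, -3, 0, 0, 0])

```text
time_s: 15.98
ee_pos: [493.2, 293.7, 77.3]
ee_rot: [-179.4, 0.2, 102.3]
force: [-0.6, 0.1, 0.4]
gripper_width: 19.9
gripper_force: 0.0
```

Emit:
step_arm(plan=[0, 0, -4, 0, 0, 0, 0, 0, -4, 0, 0, 0, 0, 0, -4, 0, 0, 0, 0, 0, -3, 0, 0, 0, 0, 0, 0, 0, 0, 0])

```text
time_s: 16.4
ee_pos: [499.9, 294.6, 239.4]
ee_rot: [179.2, -0.2, 102.2]
force: [0.6, 0.6, -0.0]
gripper_width: 20.1
gripper_force: 0.0
```

Emit:
step_arm(plan=[-3, 0, 0, 0, 0, 0, -3, 0, 0, 0, 0, 0, 0, 0, 0, 0, 0, 0, 0, 0, 0, 0, 0, 0])

```text
time_s: 16.73
ee_pos: [509.5, 233.2, 231.5]
ee_rot: [-179.9, 0.0, 102.1]
force: [0.7, 0.4, -0.4]
gripper_width: 20.1
gripper_force: 0.0
```

Run:
```python
from h import *
np.set_printoptions(precision=1,suppress=True)
for n in("scene","side","wrist"):
    p=grab(n)
    for k,z in dict(blank=20,glue_bottle=20,tin_can=0).items():
        print(k,[(np.round(d["score"],2),hit(p,d["location"],z)[:2]) for d in viewer.pinpoint(k,p)[:3]])
cv2.imwrite("pics/w6c.png",cv2.resize(p["img"][60:260,200:440,::-1],(720,600),interpolation=cv2.INTER_CUBIC))
s=sensors.state();print(s["ee_pos"],s["ee_rot"],s["force"])
```

```text
blank [(np.float64(0.82), array([ 442.7, -104.7])), (np.float64(0.6), array([519.6, 200.2])), (np.float64(0.59), array([493.5, 377.3]))]
glue_bottle [(np.float64(0.92), array([573.1, -20.2]))]
tin_can [(np.float64(0.68), array([738.7, 304.1]))]
blank [(np.float64(0.89), array([511.7, 427. ])), (np.float64(0.82), array([447.8, -49. ])), (np.float64(0.78), array([513.1, 201.5]))]
glue_bottle [(np.float64(0.61), array([566.7, -35.5]))]
tin_can [(np.float64(0.72), array([512.7, 173. ])), (np.float64(0.71), array([738.7, 307.8]))]
blank [(np.float64(0.71), array([519.4, 203.5])), (np.float64(0.65), array([509.3, 401.6]))]
glue_bottle []
tin_can [(np.float64(0.91), array([731.6, 309.8]))]
[509.5 234.7 231.9] [180.   -0.  102.2] [ 0.2  0.1 -0.7]
```

View pics/w6c.png

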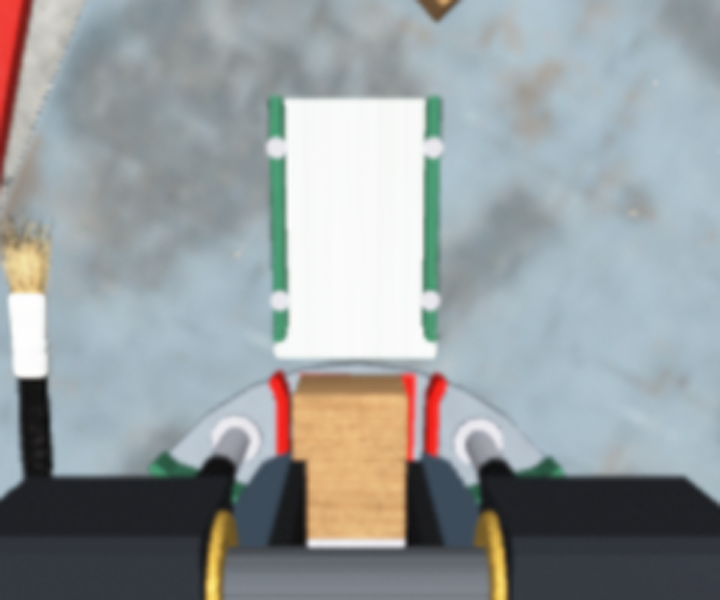

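The wrist crop shows the block in the red bay at (355,460), lying straight with its inner end against the hub and its outer face just inside the disc rim. The red bay lines up with the channel, and the arm is clear of everything. The bottle and the can are where they were.

```bash
python3 -c "
from workcell import env; print(env.job_done())"
```

```text
the job is handed in; nothing more can be done
None
```

I turned the carousel about 123° counter-clockwise, the shorter way, and slid the beech block home against the hub in the red bay; the glue bottle and tin can were left where they stood, and the job is handed in.

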